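# Put the creep-test weights and clamps away

### The job

The creep test is over: put away the loose hardware on the green bench in front of the tester (what is in the tester stays). Stand each of the two large hook weights upright in a wide round holder, one to a holder, and the small hook weight upright in the narrow holder, and lay both strip clamps flat on the floor of the white tray on the bench, not one on the other. Do not tip a weight over, and leave the sample pot and the stopwatch where they are.

Things in the scene. Friction and masses are not known exactly. Their poses are not given: they have to be found in the camera images.
- large_weight_1: large steel hook weight: bright cylinder 41 mm in diameter, barrel 90 mm high, with a thin wire hook above it to 118 mm; 0.7 to 0.97 kg. Origin at the centre of its underside, z up along its axis. Stands upright on the bench; grasp round the barrel. The two large weights are alike.
- large_weight_2: large steel hook weight: bright cylinder 41 mm in diameter, barrel 90 mm high, with a thin wire hook above it to 118 mm; 0.7 to 0.97 kg. Origin at the centre of its underside, z up along its axis. Stands upright on the bench; grasp round the barrel. The two large weights are alike.
- small_weight: small steel hook weight: like the large ones but 30 mm in diameter, barrel 66 mm high, hook to 94 mm; about 0.3 kg. Origin at the centre of its underside, z up. Stands upright on the bench.
- strip_clamp_1: small metal strip clamp lying on the bench: jaw block 15 mm (x, from -2 to +13 mm) by 38 mm (y, from -19 to +19 mm) by 18 mm high, a round black thumbscrew sticking out 10 mm at its -x face; 70 g. Origin on the underside in the middle of y, z up. Grasp it by its 38 mm length (along its y) or across the jaws. The two clamps are alike.
- strip_clamp_2: small metal strip clamp lying on the bench: jaw block 15 mm (x, from -2 to +13 mm) by 38 mm (y, from -19 to +19 mm) by 18 mm high, a round black thumbscrew sticking out 10 mm at its -x face; 70 g. Origin on the underside in the middle of y, z up. Grasp it by its 38 mm length (along its y) or across the jaws. The two clamps are alike.
- wide_holder_1: wide weight holder: round grey dish fixed to the bench, 72 mm outside (76 mm over its foot), opening 60 mm, rim 16 mm above the bench, floor 6 mm above the bench (black disc). Origin at the centre of its underside (bench level).
- wide_holder_2: wide weight holder: round grey dish fixed to the bench, 72 mm outside (76 mm over its foot), opening 60 mm, rim 16 mm above the bench, floor 6 mm above the bench (black disc). Origin at the centre of its underside (bench level).
- narrow_holder: narrow weight holder: like the wide ones, but 58 mm outside (62 mm over its foot), opening 46 mm; rim 16 mm and floor 6 mm above the bench. Origin at the centre of its underside.
- clamp_tray: open white sheet-metal tray fixed to the bench, 104 mm (x) by 130 mm (y) outside, 34 mm high; flat floor 72 mm (x) by 120 mm (y), 2 to 4 mm above the bench, with a few flat strips drawn on it. Both clamps fit beside each other at x = -18 and +18 mm, their length along the tray's y. Origin at the centre of its underside.
- sample_pot: bystander: clear round pot with a white screw lid, 60 mm in diameter, 66 mm high, standing loose. Origin at the centre of its underside. Leave it where it is.
- timer: bystander: round black stopwatch, 58 mm across, 16 mm high, lying loose, its crown towards its +x. Origin on its underside, 4 mm from the centre of the disc. Leave it where it is.

How it is judged:
At the end, for the whole second after the job is handed in: Large weights upright (0.1 rad) on the floors of different wide holders, small one in the narrow holder, axes within 12 mm; both clamps on the tray floor (origins within 42 mm x, 58 mm y of its centre, under 14 mm up, tilt under 0.35 rad); all released and at rest ((((horizontal distance between large_weight_1 and wide_holder_1 below 0.012 m and z of large_weight_1 in the frame of wide_holder_1 between 0.001 and 0.01 m and angle between large_weight_1's own z axis and vertical below 0.1 rad) and (horizontal distance between large_weight_2 and wide_holder_2 below 0.012 m and z of large_weight_2 in the frame of wide_holder_2 between 0.001 and 0.01 m and angle between large_weight_2's own z axis and vertical below 0.1 rad)) or ((horizontal distance between large_weight_1 and wide_holder_2 below 0.012 m and z of large_weight_1 in the frame of wide_holder_2 between 0.001 and 0.01 m and angle between large_weight_1's own z axis and vertical below 0.1 rad) and (horizontal distance between large_weight_2 and wide_holder_1 below 0.012 m and z of large_weight_2 in the frame of wide_holder_1 between 0.001 and 0.01 m and angle between large_weight_2's own z axis and vertical below 0.1 rad))) and horizontal distance between small_weight and narrow_holder below 0.012 m and z of small_weight in the frame of narrow_holder between 0.001 and 0.01 m and angle between small_weight's own z axis and vertical below 0.1 rad and x of strip_clamp_1 in the frame of clamp_tray between -0.042 and 0.042 m and y of strip_clamp_1 in the frame of clamp_tray between -0.058 and 0.058 m and z of strip_clamp_1 in the frame of clamp_tray between -0.004 and 0.014 m and angle between each of strip_clamp_1, strip_clamp_2's own z axis and vertical below 0.35 rad and x of strip_clamp_2 in the frame of clamp_tray between -0.042 and 0.042 m and y of strip_clamp_2 in the frame of clamp_tray between -0.058 and 0.058 m and z of strip_clamp_2 in the frame of clamp_tray between -0.004 and 0.014 m and linear speed of each of large_weight_1, large_weight_2, small_weight, strip_clamp_1, strip_clamp_2 below 0.02 m/s and angular speed of each of large_weight_1, large_weight_2, small_weight, strip_clamp_1, strip_clamp_2 below 0.2 rad/s); the robot touches nothing.
It fails at once if a weight is tipped over (leans more than 0.6 rad) (angle between any of large_weight_1, large_weight_2, small_weight's own z axis and vertical above 0.6 rad).
It fails at once if the sample pot or the stopwatch is moved more than 20 mm (distance of any of sample_pot, timer from where it was at the start of the episode above 0.02 m).
It also fails if it takes over 120 s, if anything falls off the work surface, if the arm or the gripper's body presses on something with over 40 N, if the wrist force passes 120 N, or if a joint passes its speed limit or range.

### The arm

A 6-joint arm with a two-finger parallel gripper is mounted at the origin on a cart in front of the work surface, level with it; the furniture and walls round the work are solid. World frame = base frame: x ahead of the robot, y to its left, z up, the work surface at z = 0. Lengths are in m, angles in rad, forces in N, time in s.
With the tool pointing down it reaches from about 0.3 to 0.775 m from the base axis. Payload 14.6 kg.
Tool frame: the origin (TCP) lies at the very end of the fingers, on their centre line; the grasp point (between the pads) lies 19 mm behind it; z points along the fingers, y is the line along which they close (so a half turn about z gives the same grasp; the last joint's range is limited). The gripper opens to 94 mm and grips with 3 to 60 N. Pads are 16 mm wide; open, the fingers measure 119 mm over their backs; the gripper's body (75 mm by 177 mm) begins 78 mm behind the grasp point.
Start: joints at [1.145, 0.3, 1.521, -0, 1.321, -0.067], TCP at [0.193, 0.515, 0.205] pointing down, gripper open.
Joint ranges: [-3.03, 3.03], [-0.79, 2.21], [0.23, 2.52], [-1.04, 4.18], [0, 3.07], [-2.55, 2.55]. Speed limits (rad/s): [2.22, 2.22, 2.57, 3.14, 3.14, 3.14].

### API

Orientations are given as [roll, pitch, yaw] about the fixed x, y, z axes, in that order (R = Rz(yaw) Ry(pitch) Rx(roll)).
In Python, from station import ctrl, cams gives the robot as it stands. The module is installed in compiled form; this text tells all that it offers.
- The arm moves only by the tool arm_command, never from a script. Its argument "plan" is a list that holds one entry, the list of rows, each a list of 7 numbers: the shift along the tool's x, y, z in fractions of the full range, 1 being 600 mm, then the turn, a rotation vector about the tool's x, y, z in parts of the range, where 1.0 means pi rad, then the closure, from -1 (fully open) to 1 (shut). A call has 1 to 12 rows; each row is the pose to reach, as a shift and turn from the pose commanded when the call began, along the tool's axes at that moment; what a row does not reach only later rows make up. A row lasts 1/10 s, in which the tool goes at most 50 mm and 8.59 degrees, less where a joint would pass 70% of its speed; a pose out of reach is approached as far as the arm can. A call with a gripper value outside its range is refused whole. The fingers move at their own pace and stop on an object; "squeeze" is the grip in N (left out, the last holds). Time passes only in rows, so rows that repeat a pose let the fingers close. It gives the time, the measured TCP pose, the force, the opening and the grip force at its end, in the units of the state.
- ctrl.get_obs(): the state, without advancing time (a new reading comes with each control period).
- cams.camera(name): name is "scene" or "top"; returns (picture, depth): 420x560x3 uint8, blue, green, red; 420x560 float32, m along the optical axis (not along the pixel's ray), 0 where there is no reading.
- cams.camera_info(name): a dict with "fx", "fy", "cx", "cy" (pixels), "dist_coeffs" ([k1, k2, p1, p2, k3] as OpenCV has them; the pictures are not rectified), "world_to_cam" (4x4, takes a point from world to camera coordinates). Camera axes: x right, y down, z forward; pixel columns grow to the right and rows downward; lengths in m; the calibration is good to about 2 mm. A picture is of the moment at which its call begins. camera_info takes no time and is no camera call.
- ctrl.hand_in(): hands the job in; it is judged then, once.
The state is a dict: "time_s": time; "qpos": joint angles; "joint_vel": joint speeds; "tau": joint torques, N m; "ee_pos": TCP position; "eef_rot": TCP orientation; "force": force on the tool from outside, world axes, zero at the start; "moment": the same for the moment, N m; "grip_width": finger opening in m; "grip_force": force on a finger pad.
Only numpy, scipy, OpenCV 4.12 (cv2) and the standard library are available. Lean on these libraries where they do the work, as an engineer would, in place of code of your own. Each camera call takes 0.05 s, during which the arm holds its last target. There are 200 camera calls.

## Working session

There is one attempt and no reset: what is moved stays moved. The work goes in short steps, Python scripts to look and compute and a tool call to move; the robot and the scene stay as the last step left them, time stands still between calls to the robot, and variables do not carry over. Pictures are saved under pics/ and viewed, at most 14 in all, crops included, and the job is handed in when it is done.

Besides the shell and the picture viewer there is one more tool, called after "Request:" by a JSON object that holds its "op" and its "data", one argument or row to a line. arm_command: Moves the arm, as the interface text tells. Its arguments: {"type":"object","properties":{"plan":{"type":"array"},"squeeze":{"type":"number"}},"required":["plan"]}

```bash
mkdir -p pics
cat > h.py <<'E'
import numpy as np, cv2
from station import ctrl, cams
def shot(n):
    im,d=cams.camera(n); return im.copy(),d.copy()
def ray(n,uv,z):
    i=cams.camera_info(n);K=np.array([[i['fx'],0,i['cx']],[0,i['fy'],i['cy']],[0,0,1]])
    T=np.linalg.inv(np.array(i['world_to_cam']));p=cv2.undistortPoints(np.array(uv,float).reshape(-1,1,2),K,np.array(i['dist_coeffs'],float))[:,0]
    r=np.c_[p,np.ones(len(p))]@T[:3,:3].T; o=T[:3,3]
    return o+r*((z-o[2])/r[:,2])[:,None]
def cloud(n,d):
    i=cams.camera_info(n);K=np.array([[i['fx'],0,i['cx']],[0,i['fy'],i['cy']],[0,0,1]])
    v,u=np.mgrid[:420,:560];T=np.linalg.inv(np.array(i['world_to_cam']))
    p=cv2.undistortPoints(np.stack([u,v],-1).reshape(-1,1,2).astype(float),K,np.array(i['dist_coeffs'],float))[:,0]
    P=(np.c_[p,np.ones(len(p))]*d.reshape(-1,1))@T[:3,:3].T+T[:3,3]
    P[d.ravel()==0]=np.nan
    return P.reshape(420,560,3)
E
python3 - <<'E'
from h import *
print(ctrl.get_obs())
for n in('top','scene'):
    im,d=shot(n);cv2.imwrite(f'pics/{n}0.png',im);np.save(f'{n}0.npy',d)
    i=cams.camera_info(n);print(n,i['fx'],np.linalg.inv(np.array(i['world_to_cam'])).round(3),(d==0).mean())
E
```

```text
{'time_s': 0.0, 'qpos': array([ 1.14540227e+00,  3.00488690e-01,  1.52158558e+00, -4.34194797e-05,
        1.32065376e+00, -6.66116251e-02]), 'joint_vel': array([ 1.01273765e-06, -1.00105274e-03, -1.98569540e-04, -2.83438192e-04,
       -1.32834249e-06, -8.02802017e-04]), 'tau': array([-1.62751392e-03, -5.31807268e+01, -3.52738488e+01,  7.07937218e-02,
        2.43371405e-02, -1.50975757e-04]), 'ee_pos': array([0.19303847, 0.51473996, 0.20487476]), 'eef_rot': array([-3.14045699e+00, -3.36108000e-05,  2.78282098e+00]), 'force': array([-0.11782836,  0.14390539, -0.11842145]), 'moment': array([-0.01393092,  0.02521406,  0.0407233 ]), 'grip_force': 0.0, 'grip_width': 0.09389344473363138}
top 488.00530912331203 [[ 0.014 -0.997  0.076  0.462]
 [-1.    -0.014  0.004  0.033]
 [-0.003 -0.076 -0.997  1.248]
 [ 0.     0.     0.     1.   ]] 0.0038945578231292517
scene 500.3586453155831 [[ 0.785 -0.367  0.499 -0.109]
 [-0.62  -0.443  0.648 -0.842]
 [-0.017 -0.818 -0.575  0.803]
 [ 0.     0.     0.     1.   ]] 0.00415391156462585
```

View pics/top0.png

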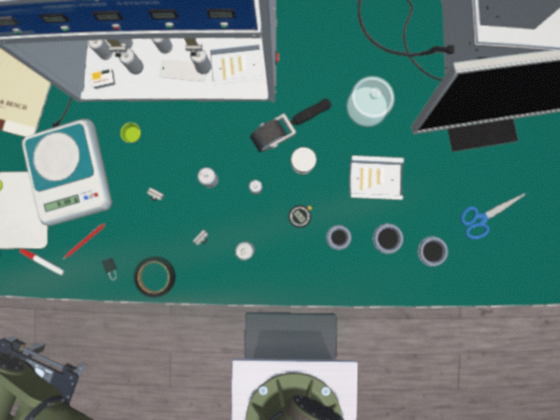

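View pics/scene0.png

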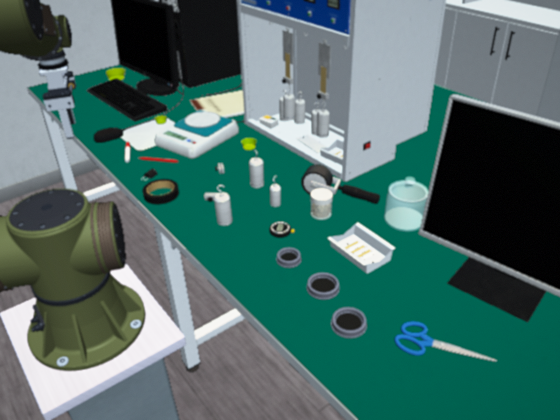

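The top view shows large weights at about (208,177) and (245,251), the small weight at (256,186) and clamps at (155,193) and (201,237). The narrow holder is at (339,237), wide holders at (388,238) and (433,250), tray at (377,178), pot at (304,160) and timer at (300,216). I'll measure these.

Run:
```python
from h import *
for n in ('top','scene'):
    d=np.load(f'{n}0.npy');P=cloud(n,d);im=cv2.imread(f'pics/{n}0.png')
    R=(P[...,0]>.25)&(P[...,0]<.66)&(P[...,1]<.5)&(P[...,1]>-.45)
    b=P[R&(abs(P[...,2])<.015)];print(n,'bench z med',np.median(b[:,2]))
    hsv=cv2.cvtColor(im,cv2.COLOR_BGR2HSV)
    green=(abs(hsv[...,0].astype(int)-80)<18)&(hsv[...,1]>120)
    m=(R&~green).astype(np.uint8)
    k,L,S,C=cv2.connectedComponentsWithStats(m)
    for j in range(1,k):
        if S[j,4]<25: continue
        q=P[L==j]; z=np.nanpercentile(q[:,2],90)
        rr=cv2.minAreaRect(np.argwhere(L==j)[:,::-1].astype(np.float32))
        print(S[j].tolist(),'c',C[j].round(1),'z90',z.round(3),'xyz',np.nanmedian(q,0).round(3),'rect',np.round(rr[1],1),round(rr[2],1))
im=cv2.imread('pics/top0.png')[140:280,140:340]
cv2.imwrite('pics/crop0.png',cv2.resize(im,None,fx=4,fy=4,interpolation=cv2.INTER_CUBIC))
im=cv2.imread('pics/top0.png')[140:280,300:460]
cv2.imwrite('pics/crop1.png',cv2.resize(im,None,fx=4,fy=4,interpolation=cv2.INTER_CUBIC))
```

```text
top bench z med -0.0002418838652507027
[291, 158, 26, 17, 331] c [302.8 165.5] z90 0.068 xyz [ 0.643 -0.014  0.065] rect [25.  15.7] 2.6
[349, 162, 55, 39, 1929] c [375.9 181.3] z90 0.029 xyz [ 0.614 -0.205  0.002] rect [38. 54.] 90.0
[197, 167, 22, 21, 350] c [207.3 177. ] z90 0.086 xyz [0.609 0.219 0.08 ] rect [22.6 18.4] 45.0
[99, 173, 14, 38, 332] c [104.8 194.4] z90 0.041 xyz [0.565 0.492 0.03 ] rect [12.9 37. ] 2.5
[248, 179, 15, 16, 183] c [255.1 186.4] z90 0.065 xyz [0.59  0.103 0.056] rect [14.8 14.1] 45.0
[146, 187, 19, 14, 156] c [154.7 193.9] z90 0.02 xyz [0.572 0.365 0.014] rect [17.4 10.7] 26.6
[288, 205, 25, 23, 423] c [299.9 215.5] z90 0.018 xyz [ 0.523 -0.009  0.014] rect [22. 24.] 90.0
[461, 207, 9, 31, 120] c [465.4 221.4] z90 0.012 xyz [ 0.511 -0.442  0.008] rect [30.  8.] 90.0
[372, 223, 32, 31, 771] c [387.6 238.1] z90 0.016 xyz [ 0.467 -0.235  0.006] rect [30.4 30.4] 45.0
[326, 225, 26, 26, 530] c [338.3 237.1] z90 0.016 xyz [ 0.469 -0.108  0.007] rect [25. 25.] 90.0
[192, 229, 17, 17, 166] c [200.5 237.3] z90 0.019 xyz [0.463 0.242 0.015] rect [11.3 17. ] 45.0
[... 1464 characters left out ...]
 [40.3 23.4] 61.6
[310, 189, 20, 31, 484] c [319.  205.2] z90 0.066 xyz [ 0.639 -0.028  0.045] rect [30. 19.] 90.0
[270, 221, 25, 16, 287] c [280.8 228.6] z90 0.017 xyz [ 0.519 -0.013  0.015] rect [15. 24.] 90.0
[327, 227, 65, 47, 1441] c [359.7 250.9] z90 0.028 xyz [ 0.622 -0.204  0.004] rect [66.  32.9] 30.1
[276, 247, 26, 21, 434] c [288.4 257.2] z90 0.016 xyz [ 0.467 -0.108  0.008] rect [20. 25.] 90.0
[307, 272, 33, 28, 753] c [322.8 285.6] z90 0.016 xyz [ 0.466 -0.236  0.007] rect [27. 32.] 90.0
[330, 307, 37, 31, 919] c [348.5 322.2] z90 0.015 xyz [ 0.435 -0.352  0.007] rect [30. 36.] 90.0
[394, 321, 26, 22, 168] c [405.6 329.1] z90 0.01 xyz [ 0.511 -0.441  0.008] rect [10.8 31.2] 53.1
```

View pics/crop0.png

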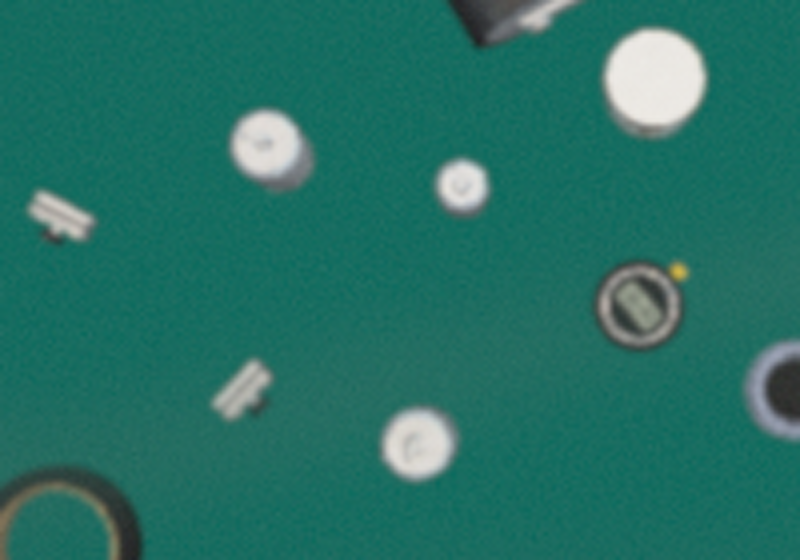

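View pics/crop1.png

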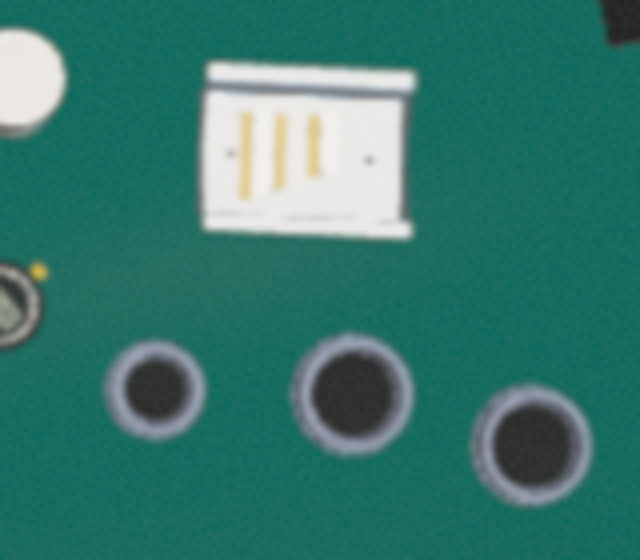

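The crops show large-weight tops at crop0 (265,143) and (417,442) and the small top at (462,186). The clamp blocks are at (61,214), screw (52,237), and (242,389), screw (260,406). Crop1 shows the tray's outer corners at (208,62), (416,72), (412,240) and (202,230). I'll refine these now.

```bash
cat >> h.py <<'E'
def go(x,y,z,yaw):
    "shift (mm, tool axes) and turn about tool z from the present pose to a tool-down pose"
    from scipy.spatial.transform import Rotation as Ro
    o=ctrl.get_obs();R=Ro.from_euler('xyz',o['eef_rot']);G=Ro.from_euler('xyz',[np.pi,0,yaw])
    s=R.inv().apply(np.array([x,y,z])-o['ee_pos'])*1000;t=(R.inv()*G).as_rotvec()
    print('shift',s.round(1),'turn',t.round(3),'now',o['ee_pos'].round(4),'yaw',o['eef_rot'][2].round(3),'t',round(o['time_s'],2));return s,t
E
python3 - <<'E'
from h import *
im=cv2.imread('pics/top0.png');g=cv2.cvtColor(im,cv2.COLOR_BGR2GRAY)
def blob(box,thr,inv=False):
    x,y,w,h=box;s=g[y:y+h,x:x+w];m=((s<thr) if inv else (s>thr)).astype(np.uint8)
    k,L,S,C=cv2.connectedComponentsWithStats(m);j=1+S[1:,4].argmax()
    c=max(cv2.findContours((L==j).astype(np.uint8),0,1)[0],key=cv2.contourArea)
    (cc,r)=cv2.minEnclosingCircle(c);return np.array(cc)+[x,y],r,cv2.minAreaRect(c+np.array([x,y]))
for nm,b,t,z,i in [('L1',(190,160,36,36),190,.09,0),('L2',(230,235,32,32),190,.09,0),('S',(244,174,24,24),190,.066,0),
  ('narrow',(322,221,34,34),70,.006,1),('w1',(370,221,36,36),70,.006,1),('w2',(415,234,36,36),70,.006,1)]:
    c,r,_=blob(b,t,i);print(nm,c.round(1),round(r,1),ray('top',[c],z).round(4))
f=lambda a,ox:(np.array(a,float)+.5)/4-.5+[ox,140]
for nm,a in [('C1',[(61,214),(52,237),(28,208),(86,238),(38,190),(96,221)]),('C2',[(242,389),(260,406),(212,405),(254,361),(231,420),(273,374)])]:
    print(nm,ray('top',f(a,140),.015)[:,:2].round(4).tolist())
print('tray',ray('top',f([(208,62),(416,72),(412,240),(202,230)],300),.034)[:,:2].round(4).tolist())
print('floor marks',ray('top',f([(232,154),(368,159)],300),.003).round(4))
# scene check: barrel bottom axis of weights from depth, fixed radius circle fit
from scipy.optimize import least_squares
for n in('top','scene'):
    P=cloud(n,np.load(n+'0.npy'))
    for nm,x,y,r,h in [('L1',.607,.22,.0205,.09),('L2',.434,.125,.0205,.09),('S',.59,.103,.015,.066)]:
        q=P[(np.hypot(P[...,0]-x,P[...,1]-y)<.04)&(P[...,2]>.012)&(P[...,2]<h-.006)]
        if len(q)>20:
            s=least_squares(lambda p:np.hypot(q[:,0]-p[0],q[:,1]-p[1])-r,[x,y],loss='soft_l1',f_scale=.002);print(n,nm,len(q),s.x.round(4))
for yaw in(1.571,):go(.59,.1,.16,yaw)
E
```

```text
L1 [206.2 175.5] 7.3 [[0.611  0.2192 0.09  ]]
L2 [243.8 250.8] 7.5 [[0.4326 0.1251 0.09  ]]
S [255.2 185.9] 5.3 [[0.59   0.1023 0.066 ]]
narrow [338.6 237. ] 7.0 [[ 0.4688 -0.1089  0.006 ]]
w1 [387.9 238.3] 9.8 [[ 0.4668 -0.2356  0.006 ]]
w2 [432.6 251. ] 9.6 [[ 0.4351 -0.3527  0.006 ]]
C1 [[0.5737, 0.3629], [0.5588, 0.3683], [0.5773, 0.3848], [0.5585, 0.3461], [0.589, 0.3786], [0.5695, 0.3399]]
C2 [[0.4639, 0.2427], [0.4533, 0.231], [0.4534, 0.2616], [0.4818, 0.2354], [0.4442, 0.2493], [0.4737, 0.2231]]
tray [[0.6751, -0.1376], [0.6712, -0.2707], [0.5642, -0.2672], [0.5686, -0.134]]
floor marks [[ 0.6208 -0.1576  0.003 ]
 [ 0.619  -0.2462  0.003 ]]
top L1 204 [0.6123 0.2232]
top L2 177 [0.4325 0.1269]
top S 99 [0.5919 0.1041]
scene L1 302 [0.6119 0.2247]
scene L2 378 [0.4328 0.1287]
scene S 173 [0.5914 0.1066]
shift [-517.3 -248.9   45.2] turn [-1.000e-03  1.000e-03  1.212e+00] now [0.193  0.5148 0.205 ] yaw 2.783 t 0.1
```

Careful with the scale: shifts go in shares of 600 mm and turns go in shares of pi rad. That gives: -517 mm / 600 = -0.8617, -390 mm / 600 = -0.65, 1.212 rad / 3.1416 = 0.3858.

Request:
{"op": "arm_command", "data": {
  "plan": [
    [[-0.2167,-0.1033,0,0,0,0.0955,-1],[-0.4333,-0.2067,0,0,0,0.191,-1],[-0.65,-0.31,0,0,0,0.2865,-1],[-0.8617,-0.4083,0,0,0,0.3858,-1],[-0.8617,-0.4083,0,0,0,0.3858,-1],[-0.8617,-0.4083,0,0,0,0.3858,-1],[-0.8617,-0.4083,0,0,0,0.3858,-1],[-0.8617,-0.4083,0,0,0,0.3858,-1],[-0.8617,-0.4083,0,0,0,0.3858,-1],[-0.8617,-0.4083,0,0,0,0.3858,-1],[-0.8617,-0.4083,0,0,0,0.3858,-1],[-0.8617,-0.4083,0,0,0,0.3858,-1]]
  ],
  "squeeze": 30
}}

```text
time_s: 1.3
ee_pos: [0.5929, 0.1008, 0.2046]
eef_rot: [-3.141, 0.0, 1.568]
force: [-1.1, 0.3, 0.2]
grip_width: 0.0942
grip_force: 0.0
```

```bash
python3 -c "
from h import *
go(.591,.1045,.027,1.571)"
```

```text
shift [  3.8  -1.8 177.6] turn [-0.001  0.    -0.003] now [0.5929 0.1008 0.2046] yaw 1.568 t 1.3
```

Scaled: 177 mm / 600 = 0.295, 170 mm / 600 = 0.2833.

Request:
{"op": "arm_command", "data": {
  "plan": [
    [[0.0067,-0.0017,0.0667,0,0,0,-1],[0.0067,-0.0017,0.1333,0,0,0,-1],[0.0067,-0.0017,0.2,0,0,0,-1],[0.0067,-0.0017,0.25,0,0,0,-1],[0.0067,-0.0017,0.2833,0,0,0,-1],[0.0067,-0.0017,0.295,0,0,0,-1],[0.0067,-0.0017,0.295,0,0,0,-0.3],[0.0067,-0.0017,0.295,0,0,0,1],[0.0067,-0.0017,0.295,0,0,0,1],[0.0067,-0.0017,0.295,0,0,0,1],[0.0067,-0.0017,0.295,0,0,0,1],[0.0067,-0.0017,0.295,0,0,0,1]]
  ],
  "squeeze": 30
}}

```text
time_s: 2.5
ee_pos: [0.5903, 0.108, 0.0287]
eef_rot: [3.141, -0.0, 1.571]
force: [0.2, 0.6, -0.8]
grip_width: 0.0489
grip_force: 0.0
```

```bash
python3 -c "
from h import *
go(.4688,-.1089,.16,1.571)"
```

```text
shift [-216.9 -121.4 -131.3] turn [ 0. -0. -0.] now [0.5903 0.108  0.0287] yaw 1.571 t 2.5
```

Scaled: -3 mm / 600 = -0.005.

Request:
{"op": "arm_command", "data": {
  "plan": [
    [[-0.005,0,0,0,0,0,1],[-0.005,0,0,0,0,0,1],[-0.005,0,0,0,0,0,1],[-0.005,0,0,0,0,0,1],[-0.005,0,0,0,0,0,1],[-0.005,0,0,0,0,0,1]]
  ]
}}

```text
time_s: 3.1
ee_pos: [0.5902, 0.105, 0.0285]
eef_rot: [3.141, 0.0, 1.571]
force: [0.2, -0.8, -0.1]
grip_width: 0.0288
grip_force: 30.0
```

```bash
python3 -c "
from h import *
print(ctrl.get_obs()['grip_width'])
go(.4688,-.1089,.16,1.571)"
```

```text
0.028809273365881554
shift [-213.9 -121.4 -131.5] turn [ 0.  0. -0.] now [0.5902 0.105  0.0285] yaw 1.571 t 3.1
```

Request:
{"op": "arm_command", "data": {
  "plan": [
    [[0,0,-0.0333,0,0,0,1],[0,0,-0.0917,0,0,0,1],[-0.0167,-0.01,-0.15,0,0,0,1],[-0.0583,-0.0333,-0.2,0,0,0,1],[-0.1167,-0.0667,-0.2183,0,0,0,1],[-0.175,-0.1,-0.2183,0,0,0,1],[-0.2333,-0.1333,-0.2183,0,0,0,1],[-0.2917,-0.1667,-0.2183,0,0,0,1],[-0.3333,-0.19,-0.2183,0,0,0,1],[-0.3567,-0.2017,-0.2183,0,0,0,1],[-0.3567,-0.2017,-0.2183,0,0,0,1],[-0.3567,-0.2017,-0.2183,0,0,0,1]]
  ]
}}

```text
time_s: 4.3
ee_pos: [0.4692, -0.1087, 0.1593]
eef_rot: [-3.141, -0.0, 1.57]
force: [-0.4, -0.1, -4.0]
grip_width: 0.0286
grip_force: 30.0
```

```bash
python3 -c "
from h import *
print(ctrl.get_obs()['grip_width'])
go(.4688,-.1089,.0365,1.571)
im,d=shot('scene');cv2.imwrite('pics/s1.png',cv2.resize(im[80:330,180:430],None,fx=2.4,fy=2.4))
P=cloud('scene',d)
x,y=.4688,-.1089
q=P[(np.hypot(P[...,0]-x,P[...,1]-y)<.05)&(P[...,2]>.125)&(P[...,2]<.165)]
from scipy.optimize import least_squares
for lo in(.03,.08,.125,.14):
  q=P[(np.hypot(P[...,0]-x,P[...,1]-y)<.04)&(P[...,2]>lo)&(P[...,2]<lo+.018)]
  print(lo,len(q),np.median(q,0) if len(q) else '', least_squares(lambda p:np.hypot(q[:,0]-p[0],q[:,1]-p[1])-.015,[x,y],loss='soft_l1',f_scale=.002).x if len(q)>5 else '')"
```

```text
0.02863659367025742
shift [ -0.2  -0.3 122.8] turn [-0.    -0.    -0.001] now [ 0.4692 -0.1087  0.1593] yaw 1.57 t 4.3
0.03 0  
0.08 0  
0.125 52 [ 0.46125098 -0.11740366  0.13767447] [ 0.4700807  -0.10592678]
0.14 76 [ 0.46064602 -0.11899586  0.14917301] [ 0.46962605 -0.10710839]
```

View pics/s1.png

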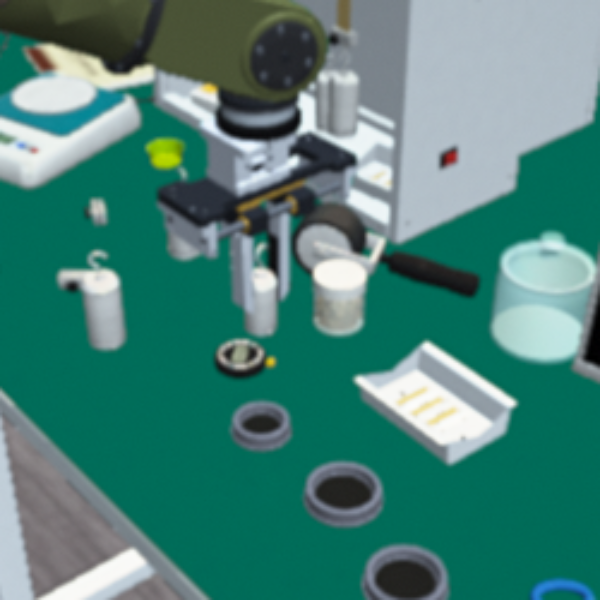

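Held upright: the weight at (260,305) hangs over the narrow holder at (261,425). Lowering and releasing.

Scaled: 125 mm / 600 = 0.2083, 123 mm / 600 = 0.205.

Request:
{"op": "arm_command", "data": {
  "plan": [
    [[0,0,0.0417,0,0,0,1],[0,0,0.1,0,0,0,1],[0,0,0.15,0,0,0,1],[0,0,0.1833,0,0,0,1],[0,0,0.1983,0,0,0,1],[0,0,0.205,0,0,0,1],[0,0,0.2083,0,0,0,1],[0,0,0.2083,0,0,0,1],[0,0,0.2083,0,0,0,1],[0,0,0.2083,0,0,0,0],[0,0,0.2083,0,0,0,-0.5],[0,0,0.2083,0,0,0,-1]]
  ]
}}

```text
time_s: 5.55
ee_pos: [0.4695, -0.1091, 0.0349]
eef_rot: [3.141, 0.0, 1.571]
force: [-0.7, 0.3, 0.2]
grip_width: 0.0496
grip_force: 0.0
```

Request:
{"op": "arm_command", "data": {
  "plan": [
    [[0,0,0,0,0,0,-1],[0,0,0,0,0,0,-1],[0,0,-0.025,0,0,0,-1],[0,0,-0.0833,0,0,0,-1],[0,0,-0.15,0,0,0,-1],[0,0,-0.2167,0,0,0,-1],[0,0,-0.25,0,0,0,-1],[0,0,-0.25,0,0,0,-1]]
  ]
}}

```text
time_s: 6.35
ee_pos: [0.4702, -0.1093, 0.1872]
eef_rot: [3.137, 0.002, 1.571]
force: [0.4, 0.4, -1.0]
grip_width: 0.0941
grip_force: 0.0
```

```bash
python3 -c "
from h import *
go(.611,.222,.185,1.571)"
```

```text
shift [331.3 140.8   2.4] turn [ 0.005  0.002 -0.   ] now [ 0.4702 -0.1093  0.1872] yaw 1.571 t 6.35
```

Scaled: 331 mm / 600 = 0.5517, 320 mm / 600 = 0.5333.

Request:
{"op": "arm_command", "data": {
  "plan": [
    [[0.07,0.03,0,0,0,0,-1],[0.14,0.06,0,0,0,0,-1],[0.21,0.09,0,0,0,0,-1],[0.28,0.12,0,0,0,0,-1],[0.35,0.15,0,0,0,0,-1],[0.42,0.1783,0,0,0,0,-1],[0.4833,0.205,0,0,0,0,-1],[0.5333,0.2267,0,0,0,0,-1],[0.5517,0.235,0,0,0,0,-1],[0.5517,0.235,0,0,0,0,-1],[0.5517,0.235,0,0,0,0,-1]]
  ]
}}

```text
time_s: 7.45
ee_pos: [0.6098, 0.221, 0.1836]
eef_rot: [-3.14, 0.001, 1.57]
force: [-1.0, -0.1, 0.4]
grip_width: 0.0942
grip_force: 0.0
```

```bash
python3 -c "
from h import *
go(.611,.222,.045,1.571)"
```

```text
shift [  1.1   1.3 138.6] turn [-0.001  0.001 -0.001] now [0.6098 0.221  0.1836] yaw 1.57 t 7.45
```

Scaled: 139 mm / 600 = 0.2317, 130 mm / 600 = 0.2167.

Request:
{"op": "arm_command", "data": {
  "plan": [
    [[0.0017,0.0017,0.0667,0,0,0,-1],[0.0017,0.0017,0.1333,0,0,0,-1],[0.0017,0.0017,0.1833,0,0,0,-1],[0.0017,0.0017,0.2167,0,0,0,-1],[0.0017,0.0017,0.2317,0,0,0,-1],[0.0017,0.0017,0.2317,0,0,0,-0.2],[0.0017,0.0017,0.2317,0,0,0,1],[0.0017,0.0017,0.2317,0,0,0,1],[0.0017,0.0017,0.2317,0,0,0,1],[0.0017,0.0017,0.2317,0,0,0,1],[0.0017,0.0017,0.2317,0,0,0,1],[0.0017,0.0017,0.2317,0,0,0,1]]
  ],
  "squeeze": 50
}}

```text
time_s: 8.65
ee_pos: [0.6112, 0.2231, 0.0455]
eef_rot: [3.142, -0.0, 1.571]
force: [0.0, 0.1, -0.4]
grip_width: 0.0411
grip_force: 0.0
```

Request:
{"op": "arm_command", "data": {
  "plan": [
    [[0,0,0,0,0,0,1],[0,0,0,0,0,0,1]]
  ]
}}

```text
time_s: 8.85
ee_pos: [0.6113, 0.2231, 0.0455]
eef_rot: [3.141, -0.0, 1.571]
force: [0.7, 0.4, 0.6]
grip_width: 0.0401
grip_force: 50.0
```

```bash
python3 -c "
from h import *
go(.4351,-.3527,.185,1.571)
go(.4668,-.2356,.185,1.571)"
```

```text
shift [-575.8 -176.2 -139.6] turn [ 0. -0. -0.] now [0.6113 0.2231 0.0455] yaw 1.571 t 8.85
shift [-458.7 -144.5 -139.6] turn [ 0. -0. -0.] now [0.6113 0.2231 0.0455] yaw 1.571 t 8.85
```

Scaled: -340 mm / 600 = -0.5667, -330 mm / 600 = -0.55.

Request:
{"op": "arm_command", "data": {
  "plan": [
    [[0,0,-0.0333,0,0,0,1],[0,0,-0.1,0,0,0,1],[-0.0167,-0.005,-0.1667,0,0,0,1],[-0.0583,-0.0183,-0.2167,0,0,0,1],[-0.125,-0.0383,-0.2333,0,0,0,1],[-0.2,-0.0617,-0.2333,0,0,0,1],[-0.275,-0.0833,-0.2333,0,0,0,1],[-0.35,-0.1067,-0.2333,0,0,0,1],[-0.425,-0.13,-0.2333,0,0,0,1],[-0.5,-0.1533,-0.2333,0,0,0,1],[-0.55,-0.1683,-0.2333,0,0,0,1],[-0.5667,-0.1733,-0.2333,0,0,0,1]]
  ]
}}

```text
time_s: 10.05
ee_pos: [0.5057, -0.1193, 0.1846]
eef_rot: [-3.139, -0.0, 1.568]
force: [0.3, -0.1, -7.7]
grip_width: 0.0396
grip_force: 50.0
```

```bash
python3 -c "
from h import *
print(ctrl.get_obs()['grip_width'])
go(.4351,-.3527,.185,1.571)"
```

```text
0.039592385796775674
shift [-233.6  -69.9   -0.3] turn [-0.002 -0.    -0.003] now [ 0.5057 -0.1193  0.1846] yaw 1.568 t 10.05
```

Scaled: -236 mm / 600 = -0.3933, -230 mm / 600 = -0.3833.

Request:
{"op": "arm_command", "data": {
  "plan": [
    [[-0.0417,-0.0133,0,0,0,0,1],[-0.1,-0.03,0,0,0,0,1],[-0.1667,-0.0517,0,0,0,0,1],[-0.2333,-0.0717,0,0,0,0,1],[-0.3,-0.0917,0,0,0,0,1],[-0.3533,-0.1083,0,0,0,0,1],[-0.3833,-0.1167,0,0,0,0,1],[-0.3933,-0.12,0,0,0,0,1],[-0.3933,-0.12,0,0,0,0,1],[-0.3933,-0.12,0,0,0,0,1]]
  ]
}}

```text
time_s: 11.05
ee_pos: [0.4355, -0.3519, 0.1851]
eef_rot: [-3.141, -0.001, 1.572]
force: [0.2, 0.6, -8.3]
grip_width: 0.0396
grip_force: 50.0
```

```bash
cat >> h.py <<'E'
def fit(P,x,y,r,lo,hi):
    from scipy.optimize import least_squares
    q=P[(np.hypot(P[...,0]-x,P[...,1]-y)<r+.015)&(P[...,2]>lo)&(P[...,2]<hi)]
    return len(q),least_squares(lambda p:np.hypot(q[:,0]-p[0],q[:,1]-p[1])-r,[x,y],loss='soft_l1',f_scale=.002).x.round(4)
E
python3 -c "
from h import *
go(.4351,-.3527,.053,1.571)
im,d=shot('scene');P=cloud('scene',d)
for lo in (.14,.16): print(fit(P,.4351,-.3527,.0205,lo,lo+.02))
print('S',fit(P,.4688,-.1089,.015,.03,.065))
q=P[(np.hypot(P[...,0]-.4688,P[...,1]+.1089)<.03)];print(np.nanmax(q[:,2]))
"
```

```text
shift [ -0.9  -0.4 132.1] turn [-0.    -0.001  0.001] now [ 0.4355 -0.3519  0.1851] yaw 1.572 t 11.05
(155, array([ 0.4362, -0.3497]))
(168, array([ 0.4361, -0.3501]))
S (164, array([ 0.4703, -0.1078]))
0.10036686033372211
```

Request:
{"op": "arm_command", "data": {
  "plan": [
    [[-0.0017,0,0.0417,0,0,0,1],[-0.0017,0,0.1,0,0,0,1],[-0.0017,0,0.1583,0,0,0,1],[-0.0017,0,0.1967,0,0,0,1],[-0.0017,0,0.2133,0,0,0,1],[-0.0017,0,0.22,0,0,0,1],[-0.0017,0,0.2217,0,0,0,1],[-0.0017,0,0.2217,0,0,0,1],[-0.0017,0,0.2217,0,0,0,1],[-0.0017,0,0.2217,0,0,0,0],[-0.0017,0,0.2217,0,0,0,-0.5],[-0.0017,0,0.2217,0,0,0,-1]]
  ]
}}

```text
time_s: 12.3
ee_pos: [0.4355, -0.3543, 0.0532]
eef_rot: [3.14, 0.001, 1.571]
force: [0.4, -0.8, 0.4]
grip_width: 0.0597
grip_force: 0.0
```

Scaled: -135 mm / 600 = -0.225, -125 mm / 600 = -0.2083.

Request:
{"op": "arm_command", "data": {
  "plan": [
    [[0,0,0,0,0,0,-1],[0,0,0,0,0,0,-1],[0,0,-0.025,0,0,0,-1],[0,0,-0.0833,0,0,0,-1],[0,0,-0.15,0,0,0,-1],[0,0,-0.2083,0,0,0,-1],[0,0,-0.225,0,0,0,-1],[0,0,-0.225,0,0,0,-1]]
  ]
}}

```text
time_s: 13.1
ee_pos: [0.4356, -0.3543, 0.1895]
eef_rot: [3.139, 0.002, 1.571]
force: [0.5, 0.1, -0.7]
grip_width: 0.0938
grip_force: 0.0
```

```bash
python3 -c "
from h import *
go(.4326,.127,.185,1.571)"
```

```text
shift [481.4  -3.    3.4] turn [ 0.002  0.002 -0.   ] now [ 0.4356 -0.3543  0.1895] yaw 1.571 t 13.1
```

Scaled: 481 mm / 600 = 0.8017, 470 mm / 600 = 0.7833.

Request:
{"op": "arm_command", "data": {
  "plan": [
    [[0.075,0,0,0,0,0,-1],[0.15,0,0,0,0,0,-1],[0.2333,-0.0017,0,0,0,0,-1],[0.3167,-0.0017,0,0,0,0,-1],[0.4,-0.0033,0,0,0,0,-1],[0.4833,-0.0033,0,0,0,0,-1],[0.5667,-0.005,0,0,0,0,-1],[0.65,-0.005,0,0,0,0,-1],[0.7333,-0.005,0,0,0,0,-1],[0.7833,-0.005,0,0,0,0,-1],[0.8017,-0.005,0,0,0,0,-1],[0.8017,-0.005,0,0,0,0,-1]]
  ]
}}

```text
time_s: 14.3
ee_pos: [0.4317, 0.1276, 0.1865]
eef_rot: [-3.14, 0.0, 1.573]
force: [0.5, -0.8, -0.2]
grip_width: 0.094
grip_force: 0.0
```

Request:
{"op": "arm_command", "data": {
  "plan": [
    [[0,0,0,0,0,0,-1],[0,0,0,0,0,0,-1]]
  ]
}}

```text
time_s: 14.5
ee_pos: [0.4322, 0.1258, 0.1872]
eef_rot: [-3.141, 0.0, 1.569]
force: [-0.6, 1.4, -0.0]
grip_width: 0.0939
grip_force: 0.0
```

```bash
python3 -c "
from h import *
go(.4326,.127,.045,1.571)"
```

```text
shift [  1.2   0.4 142.2] turn [-0.     0.    -0.002] now [0.4322 0.1258 0.1872] yaw 1.569 t 14.5
```

Scaled: 141 mm / 600 = 0.235, 130 mm / 600 = 0.2167.

Request:
{"op": "arm_command", "data": {
  "plan": [
    [[0.0017,0,0.0667,0,0,0,-1],[0.0017,0,0.1333,0,0,0,-1],[0.0017,0,0.1833,0,0,0,-1],[0.0017,0,0.2167,0,0,0,-1],[0.0017,0,0.235,0,0,0,-1],[0.0017,0,0.235,0,0,0,-0.2],[0.0017,0,0.235,0,0,0,1],[0.0017,0,0.235,0,0,0,1],[0.0017,0,0.235,0,0,0,1],[0.0017,0,0.235,0,0,0,1],[0.0017,0,0.235,0,0,0,1],[0.0017,0,0.235,0,0,0,1]]
  ],
  "squeeze": 50
}}

```text
time_s: 15.7
ee_pos: [0.4322, 0.128, 0.0466]
eef_rot: [3.141, 0.0, 1.571]
force: [-2.1, -0.2, 0.5]
grip_width: 0.0414
grip_force: 1.3
```

Request:
{"op": "arm_command", "data": {
  "plan": [
    [[0,0,0,0,0,0,1],[0,0,0,0,0,0,1]]
  ]
}}

```text
time_s: 15.9
ee_pos: [0.4323, 0.1281, 0.0466]
eef_rot: [3.141, -0.0, 1.571]
force: [0.4, 0.6, 1.2]
grip_width: 0.0402
grip_force: 49.9
```

```bash
python3 -c "
from h import *
go(.4668,-.2356,.185,1.571)"
```

```text
shift [-363.7   34.5 -138.4] turn [ 0. -0. -0.] now [0.4323 0.1281 0.0466] yaw 1.571 t 15.9
```

Scaled: -355 mm / 600 = -0.5917, -335 mm / 600 = -0.5583.

Request:
{"op": "arm_command", "data": {
  "plan": [
    [[0,0,-0.0333,0,0,0,1],[0,0,-0.1,0,0,0,1],[-0.0167,0.0017,-0.1667,0,0,0,1],[-0.0583,0.005,-0.2167,0,0,0,1],[-0.125,0.0117,-0.2333,0,0,0,1],[-0.2,0.0183,-0.2333,0,0,0,1],[-0.275,0.0267,-0.2333,0,0,0,1],[-0.35,0.0333,-0.2333,0,0,0,1],[-0.425,0.04,-0.2333,0,0,0,1],[-0.5,0.0467,-0.2333,0,0,0,1],[-0.5583,0.0533,-0.2333,0,0,0,1],[-0.5917,0.0567,-0.2333,0,0,0,1]]
  ]
}}

```text
time_s: 17.1
ee_pos: [0.4652, -0.2292, 0.1849]
eef_rot: [-3.139, -0.001, 1.569]
force: [0.6, 1.3, -9.5]
grip_width: 0.0398
grip_force: 49.9
```

Scaled: -9 mm / 600 = -0.015, -6 mm / 600 = -0.01.

Request:
{"op": "arm_command", "data": {
  "plan": [
    [[-0.01,0,0,0,0,0,1],[-0.015,0,0,0,0,0,1],[-0.015,0,0,0,0,0,1],[-0.015,0,0,0,0,0,1]]
  ]
}}

```text
time_s: 17.5
ee_pos: [0.4661, -0.235, 0.1863]
eef_rot: [-3.141, -0.0, 1.572]
force: [-0.2, -0.1, -10.0]
grip_width: 0.0398
grip_force: 49.9
```

```bash
python3 -c "
from h import *
go(.4668,-.2356,.0533,1.571)
im,d=shot('scene');P=cloud('scene',d)
print(fit(P,.4668,-.2356,.0205,.15,.18))
"
```

```text
shift [ -0.6   0.7 133. ] turn [-0.    -0.     0.001] now [ 0.4661 -0.235   0.1863] yaw 1.572 t 17.5
(210, array([ 0.4674, -0.2346]))
```

Scaled: 133 mm / 600 = 0.2217, 131 mm / 600 = 0.2183.

Request:
{"op": "arm_command", "data": {
  "plan": [
    [[-0.0017,0,0.0417,0,0,0,1],[-0.0017,0,0.1,0,0,0,1],[-0.0017,0,0.1583,0,0,0,1],[-0.0017,0,0.1967,0,0,0,1],[-0.0017,0,0.2133,0,0,0,1],[-0.0017,0,0.2183,0,0,0,1],[-0.0017,0,0.2217,0,0,0,1],[-0.0017,0,0.2217,0,0,0,1],[-0.0017,0,0.2217,0,0,0,1],[-0.0017,0,0.2217,0,0,0,0],[-0.0017,0,0.2217,0,0,0,-0.5],[-0.0017,0,0.2217,0,0,0,-1]]
  ]
}}

```text
time_s: 18.75
ee_pos: [0.4667, -0.2373, 0.0543]
eef_rot: [3.14, 0.001, 1.571]
force: [-0.4, -0.3, -0.1]
grip_width: 0.0593
grip_force: 0.0
```

Scaled: -135 mm / 600 = -0.225, -125 mm / 600 = -0.2083.

Request:
{"op": "arm_command", "data": {
  "plan": [
    [[0,0,0,0,0,0,-1],[0,0,0,0,0,0,-1],[0,0,-0.025,0,0,0,-1],[0,0,-0.0833,0,0,0,-1],[0,0,-0.15,0,0,0,-1],[0,0,-0.2083,0,0,0,-1],[0,0,-0.225,0,0,0,-1],[0,0,-0.225,0,0,0,-1]]
  ]
}}

```text
time_s: 19.55
ee_pos: [0.4666, -0.2372, 0.1896]
eef_rot: [3.139, 0.001, 1.571]
force: [0.1, 0.4, -0.6]
grip_width: 0.0942
grip_force: 0.0
```

Run:
```python
from h import *
im,d=shot('top');P=cloud('top',d)
for x,y,r,h in((.4688,-.1089,.015,.066),(.4351,-.3527,.0205,.09),(.4668,-.2356,.0205,.09)):
    q=P[(np.hypot(P[...,0]-x,P[...,1]-y)<.03)];print(np.nanmax(q[:,2]).round(3), np.nanmedian(q[q[:,2]>h-.008],0).round(4))
cv2.imwrite('pics/top2.png',im)
# clamp long axis angles from top depth/colour: metal mask
im0=cv2.imread('pics/top0.png');g=cv2.cvtColor(im0,cv2.COLOR_BGR2GRAY)
hsv=cv2.cvtColor(im0,cv2.COLOR_BGR2HSV)
for b in((144,184,24,20),(188,225,26,24)):
    x,y,w,h=b;m=((g[y:y+h,x:x+w]>125)&(hsv[y:y+h,x:x+w,1]<90)).astype(np.uint8)
    k,L,S,C=cv2.connectedComponentsWithStats(m);j=1+S[1:,4].argmax()
    p=np.argwhere(L==j)[:,::-1]+[x,y];W=ray('top',p,.015)[:,:2]
    c=W.mean(0);e,v=np.linalg.eigh(np.cov((W-c).T));a=np.arctan2(v[1,1],v[0,1])
    print('clamp',c.round(4),'axis',round(a,3),'sd',np.sqrt(e).round(4),'n',len(p))
```

```text
0.103 [ 0.4708 -0.1099  0.0654]
0.017 [nan nan nan]
0.5 [ 0.4649 -0.235   0.4931]
clamp [0.5731 0.3636] axis 1.099 sd [0.0054 0.0113] n 110
clamp [0.4637 0.243 ] axis 2.4 sd [0.0056 0.0109] n 113
  return np.nanmean(a, axis, out=out, keepdims=keepdims)
```

Run:
```python
from h import *
im,d=shot('scene');cv2.imwrite('pics/s3.png',cv2.resize(im[80:360,200:480],None,fx=2.1,fy=2.1));P=cloud('scene',d)
for x,y,r,h in((.4688,-.1089,.015,.066),(.4351,-.3527,.0205,.09),(.4668,-.2356,.0205,.09)):
    q=P[(np.hypot(P[...,0]-x,P[...,1]-y)<.03)];print(np.nanmax(q[:,2]).round(3),fit(P,x,y,r,.03,h-.006))
```

```text
0.101 (127, array([ 0.4703, -0.1085]))
0.124 (375, array([ 0.436 , -0.3534]))
0.496 (342, array([ 0.4668, -0.237 ]))
```

View pics/s3.png

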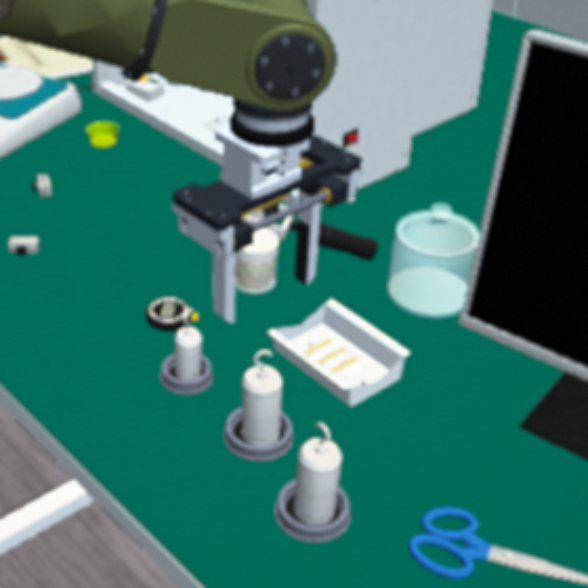

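All three weights stand in their holders: crop (188,375), (262,435) and (316,505). Clamp 2 is next.

```bash
python3 -c "
from h import *
go(.4638,.2428,.12,.829)"
```

```text
shift [479.5  -1.9  67.5] turn [-0.002 -0.     0.742] now [ 0.4658 -0.2367  0.1871] yaw 1.571 t 19.65
```

Scaled: 480 mm / 600 = 0.8, 472 mm / 600 = 0.7867, 0.742 rad / 3.1416 = 0.2362.

Request:
{"op": "arm_command", "data": {
  "plan": [
    [[0.075,0,0,0,0,0.0223,-1],[0.15,0,0,0,0,0.0446,-1],[0.225,0,0,0,0,0.0668,-1],[0.3,0,0,0,0,0.0891,-1],[0.375,0,0,0,0,0.1146,-1],[0.45,-0.0017,0,0,0,0.1401,-1],[0.525,-0.0017,0,0,0,0.1655,-1],[0.6,-0.0017,0,0,0,0.191,-1],[0.675,-0.0033,0,0,0,0.2165,-0.5],[0.7417,-0.0033,0.0333,0,0,0.2362,-0.5],[0.7867,-0.0033,0.075,0,0,0.2362,-0.5],[0.8,-0.0033,0.1,0,0,0.2362,-0.5]]
  ]
}}

```text
time_s: 20.85
ee_pos: [0.4625, 0.2447, 0.1249]
eef_rot: [-3.14, 0.004, 0.831]
force: [0.4, 0.1, 0.8]
grip_width: 0.0704
grip_force: 0.0
```

Request:
{"op": "arm_command", "data": {
  "plan": [
    [[0,0,0,0,0,0,-0.5],[0,0,0,0,0,0,-0.5],[0,0,0,0,0,0,-0.5]]
  ]
}}

```text
time_s: 21.15
ee_pos: [0.4648, 0.2421, 0.1294]
eef_rot: [3.141, -0.001, 0.828]
force: [-0.0, -0.1, 1.0]
grip_width: 0.0705
grip_force: 0.0
```

```bash
python3 -c "
from h import *
print(ctrl.get_obs()['grip_width'])
go(.4638,.2428,.005,.829)"
```

```text
0.07047817295025116
shift [ -0.3  -1.3 124.4] turn [ 0.001 -0.001 -0.001] now [0.4648 0.2421 0.1294] yaw 0.828 t 21.15
```

Scaled: 124 mm / 600 = 0.2067, 121 mm / 600 = 0.2017.

Request:
{"op": "arm_command", "data": {
  "plan": [
    [[0,-0.0017,0.0667,0,0,0,-0.5],[0,-0.0017,0.125,0,0,0,-0.5],[0,-0.0017,0.1667,0,0,0,-0.5],[0,-0.0017,0.1917,0,0,0,-0.5],[0,-0.0017,0.2017,0,0,0,-0.5],[0,-0.0017,0.2067,0,0,0,-0.5],[0,-0.0017,0.2067,0,0,0,0],[0,-0.0017,0.2067,0,0,0,1],[0,-0.0017,0.2067,0,0,0,1],[0,-0.0017,0.2067,0,0,0,1],[0,-0.0017,0.2067,0,0,0,1],[0,-0.0017,0.2067,0,0,0,1]]
  ],
  "squeeze": 25
}}

```text
time_s: 22.35
ee_pos: [0.4636, 0.2438, 0.0048]
eef_rot: [3.141, -0.0, 0.829]
force: [-1.2, -0.1, 4.3]
grip_width: 0.0374
grip_force: 25.0
```

Request:
{"op": "arm_command", "data": {
  "plan": [
    [[0,0,0,0,0,0,1],[0,0,0,0,0,0,1]]
  ]
}}

```text
time_s: 22.55
ee_pos: [0.4636, 0.2438, 0.0048]
eef_rot: [3.141, -0.0, 0.829]
force: [-0.7, -0.2, 4.8]
grip_width: 0.0377
grip_force: 25.0
```

```bash
python3 -c "
from h import *
c,s=np.cos(-.03),np.sin(-.03)
go(.620-.0125*c,-.202-.0125*s,.13,-.03)"
```

```text
shift [-231.   407.1 -125.2] turn [-0.    -0.001  0.859] now [0.4636 0.2438 0.0048] yaw 0.829 t 22.55
```

Scaled: 376 mm / 600 = 0.6267, -125 mm / 600 = -0.2083, 0.859 rad / 3.1416 = 0.2734.

Request:
{"op": "arm_command", "data": {
  "plan": [
    [[0,0,-0.0417,0,0,0,1],[0,0,-0.1167,0,0,0,1],[-0.02,0.0333,-0.1833,0,0,0.0191,1],[-0.0533,0.095,-0.2083,0,0,0.0477,1],[-0.0917,0.1617,-0.2083,0,0,0.0796,1],[-0.13,0.2283,-0.2083,0,0,0.1114,1],[-0.1683,0.2967,-0.2083,0,0,0.1432,1],[-0.2067,0.365,-0.2083,0,0,0.1751,1],[-0.245,0.4317,-0.2083,0,0,0.2069,1],[-0.2833,0.5,-0.2083,0,0,0.2387,1],[-0.3217,0.5667,-0.2083,0,0,0.2734,1],[-0.355,0.6267,-0.2083,0,0,0.2734,1]]
  ]
}}

```text
time_s: 23.75
ee_pos: [0.5968, -0.1697, 0.1291]
eef_rot: [-3.142, 0.0, -0.035]
force: [-0.2, 0.8, -0.5]
grip_width: 0.0377
grip_force: 25.0
```

Request:
{"op": "arm_command", "data": {
  "plan": [
    [[0,0,0,0,0,0,1],[0,0,0,0,0,0,1]]
  ]
}}

```text
time_s: 23.95
ee_pos: [0.5963, -0.1678, 0.1287]
eef_rot: [-3.141, 0.001, -0.031]
force: [-0.2, 0.6, -0.9]
grip_width: 0.0377
grip_force: 25.0
```

```bash
python3 -c "
from h import *
c,s=np.cos(-.03),np.sin(-.03)
go(.620-.0125*c,-.202-.0125*s,.05,-.03)"
```

```text
shift [12.3 33.5 78.6] turn [-0.001  0.001 -0.001] now [ 0.5963 -0.1678  0.1287] yaw -0.031 t 23.95
```

Scaled: 79 mm / 600 = 0.1317, 75 mm / 600 = 0.125.

Request:
{"op": "arm_command", "data": {
  "plan": [
    [[0.01,0.0267,0,0,0,0,1],[0.02,0.055,0,0,0,0,1],[0.02,0.055,0.0333,0,0,0,1],[0.02,0.055,0.0833,0,0,0,1],[0.02,0.055,0.125,0,0,0,1],[0.02,0.055,0.1317,0,0,0,1],[0.02,0.055,0.1317,0,0,0,1]]
  ]
}}

```text
time_s: 24.65
ee_pos: [0.6076, -0.1997, 0.0505]
eef_rot: [-3.141, 0.001, -0.029]
force: [0.1, 0.2, -1.0]
grip_width: 0.0378
grip_force: 25.0
```

```bash
python3 -c "
from h import *
c,s=np.cos(-.03),np.sin(-.03)
im,d=shot('scene');cv2.imwrite('pics/s4.png',cv2.resize(im[180:300,270:430],None,fx=4,fy=4))
go(.620-.0125*c,-.202-.0125*s,.009,-.03)"
```

```text
shift [-0.6  1.5 42.6] turn [ 0.    -0.001  0.001] now [ 0.6081 -0.2001  0.0516] yaw -0.029 t 24.7
```

View pics/s4.png

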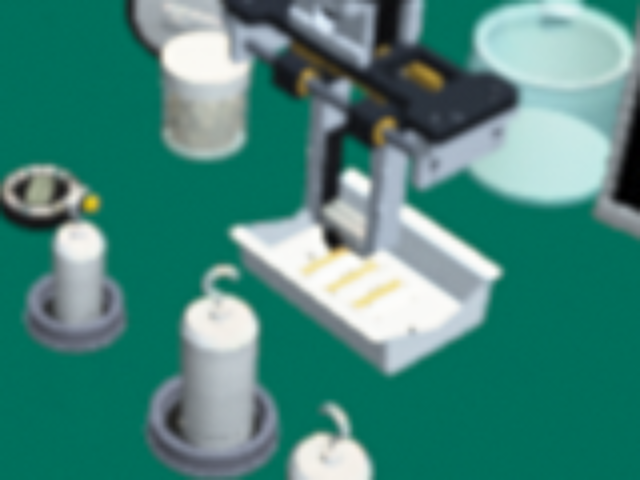

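The clamp at (350,220) is held level above the tray, with its screw towards the robot. Lowering.

Scaled: 42 mm / 600 = 0.07, 40 mm / 600 = 0.0667.

Request:
{"op": "arm_command", "data": {
  "plan": [
    [[0,0.0017,0.0333,0,0,0,1],[0,0.0017,0.0567,0,0,0,1],[0,0.0017,0.0667,0,0,0,1],[0,0.0017,0.07,0,0,0,1],[0,0.0017,0.07,0,0,0,1],[0,0.0017,0.07,0,0,0,1],[0,0.0017,0.07,0,0,0,0],[0,0.0017,0.07,0,0,0,-0.3],[0,0.0017,0.07,0,0,0,-0.3],[0,0.0017,0.07,0,0,0,-0.3],[0,0.0017,0.07,0,0,0,-0.3]]
  ]
}}

```text
time_s: 25.8
ee_pos: [0.6077, -0.2018, 0.0085]
eef_rot: [3.142, -0.0, -0.03]
force: [-0.8, 0.1, -0.5]
grip_width: 0.061
grip_force: 0.0
```

Scaled: -140 mm / 600 = -0.2333, -125 mm / 600 = -0.2083.

Request:
{"op": "arm_command", "data": {
  "plan": [
    [[0,0,-0.0167,0,0,0,-0.3],[0,0,-0.0667,0,0,0,-0.3],[0,0,-0.1333,0,0,0,-0.3],[0,0,-0.2083,0,0,0,-0.5],[0,0,-0.2333,0,0,0,-0.5],[0,0,-0.2333,0,0,0,-0.5]]
  ]
}}

```text
time_s: 26.4
ee_pos: [0.6085, -0.2021, 0.1515]
eef_rot: [3.14, -0.004, -0.03]
force: [-0.1, 0.2, -0.8]
grip_width: 0.0708
grip_force: 0.0
```

```bash
python3 -c "
from h import *
print(ctrl.get_obs()['qpos'].round(2))
go(.5733,.3634,.14,2.67)"
```

```text
[-0.38  0.54  1.3   0.    1.29  1.22]
shift [ -52.3 -564.2   10.3] turn [ 7.0e-03  1.0e-03 -2.7e+00] now [ 0.6085 -0.2021  0.1515] yaw -0.03 t 26.4
```

Scaled: -530 mm / 600 = -0.8833, -490 mm / 600 = -0.8167, -0.54 rad / 3.1416 = -0.1719.

Request:
{"op": "arm_command", "data": {
  "plan": [
    [[-0.0067,-0.0667,0,0,0,-0.0382,-0.5],[-0.0133,-0.1333,0,0,0,-0.0828,-0.5],[-0.02,-0.2083,0,0,0,-0.1273,-0.5],[-0.0267,-0.2833,0,0,0,-0.1719,-0.5],[-0.0333,-0.3583,0,0,0,-0.2165,-0.5],[-0.04,-0.4333,0,0,0,-0.261,-0.5],[-0.0467,-0.5083,0,0,0,-0.3056,-0.5],[-0.0533,-0.5833,0,0,0,-0.3501,-0.5],[-0.06,-0.6583,0,0,0,-0.3947,-0.5],[-0.0667,-0.7333,0,0,0,-0.4393,-0.5],[-0.075,-0.8167,0,0,0,-0.4838,-0.5],[-0.0817,-0.8833,0,0,0,-0.5284,-0.5]]
  ]
}}

```text
time_s: 27.6
ee_pos: [0.5733, 0.3317, 0.1462]
eef_rot: [-3.139, 0.001, 1.636]
force: [-0.3, 0.0, -0.8]
grip_width: 0.0704
grip_force: 0.0
```

```bash
python3 -c "
from h import *
go(.5733,.3634,.10,2.67)"
```

```text
shift [31.7  2.2 46.1] turn [-0.003 -0.    -1.034] now [0.5733 0.3317 0.1462] yaw 1.636 t 27.6
```

Scaled: 46 mm / 600 = 0.0767, 32 mm / 600 = 0.0533, -1.034 rad / 3.1416 = -0.3291.

Request:
{"op": "arm_command", "data": {
  "plan": [
    [[0.0167,0.0017,0.0083,0,0,-0.0446,-0.5],[0.0367,0.0033,0.0167,0,0,-0.0891,-0.5],[0.0533,0.0033,0.0333,0,0,-0.1337,-0.5],[0.0533,0.0033,0.05,0,0,-0.1783,-0.5],[0.0533,0.0033,0.0767,0,0,-0.2228,-0.5],[0.0533,0.0033,0.0767,0,0,-0.2674,-0.5],[0.0533,0.0033,0.0767,0,0,-0.3119,-0.5],[0.0533,0.0033,0.0767,0,0,-0.3291,-0.5],[0.0533,0.0033,0.0767,0,0,-0.3291,-0.5],[0.0533,0.0033,0.0767,0,0,-0.3291,-0.5]]
  ]
}}

```text
time_s: 28.6
ee_pos: [0.5743, 0.3613, 0.101]
eef_rot: [-3.14, -0.001, 2.662]
force: [-0.8, 0.3, -0.3]
grip_width: 0.0704
grip_force: 0.0
```

```bash
python3 -c "
from h import *
go(.5733,.3634,.005,2.67)"
```

```text
shift [ 1.7  1.6 96. ] turn [-0.002 -0.001 -0.008] now [0.5743 0.3613 0.101 ] yaw 2.662 t 28.6
```

Scaled: 96 mm / 600 = 0.16, 93 mm / 600 = 0.155, -0.008 rad / 3.1416 = -0.0025.

Request:
{"op": "arm_command", "data": {
  "plan": [
    [[0.0033,0.0017,0.0583,0,0,-0.0025,-0.5],[0.0033,0.0017,0.1083,0,0,-0.0025,-0.5],[0.0033,0.0017,0.1417,0,0,-0.0025,-0.5],[0.0033,0.0017,0.155,0,0,-0.0025,-0.5],[0.0033,0.0017,0.16,0,0,-0.0025,-0.5],[0.0033,0.0017,0.16,0,0,-0.0025,0],[0.0033,0.0017,0.16,0,0,-0.0025,1],[0.0033,0.0017,0.16,0,0,-0.0025,1],[0.0033,0.0017,0.16,0,0,-0.0025,1],[0.0033,0.0017,0.16,0,0,-0.0025,1],[0.0033,0.0017,0.16,0,0,-0.0025,1],[0.0033,0.0017,0.16,0,0,-0.0025,1]]
  ],
  "squeeze": 25
}}

```text
time_s: 29.8
ee_pos: [0.5737, 0.3635, 0.007]
eef_rot: [3.141, 0.0, 2.672]
force: [-1.6, -0.3, 5.0]
grip_width: 0.038
grip_force: 25.0
```

```bash
python3 -c "
from h import *
c,s=np.cos(-.03),np.sin(-.03)
go(.620+.0235*c,-.202+.0235*s,.13,3.11)
im,d=shot('top');cv2.imwrite('pics/t5.png',cv2.resize(im[140:280,300:460],None,fx=4,fy=4))"
```

```text
shift [-318.6 -473.1 -123.2] turn [ 0.001  0.    -0.438] now [0.5737 0.3635 0.007 ] yaw 2.672 t 29.8
```

View pics/t5.png

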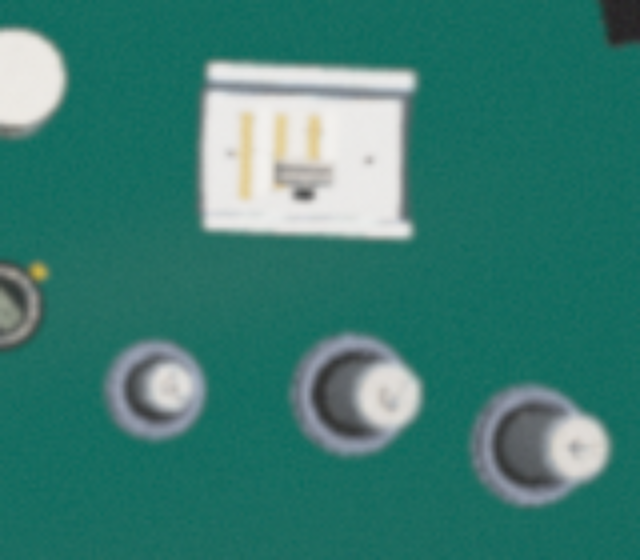

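Clamp 2 lies flat in the tray at (303,175), and the floor behind it (rows 92–160) is free. Clamp 1 goes there.

Scaled: -330 mm / 600 = -0.55, -123 mm / 600 = -0.205, -0.438 rad / 3.1416 = -0.1394.

Request:
{"op": "arm_command", "data": {
  "plan": [
    [[0,0,-0.0417,0,0,0,1],[0,0,-0.1167,0,0,0,1],[-0.02,-0.03,-0.1833,0,0,0,1],[-0.0567,-0.0833,-0.205,0,0,-0.0159,1],[-0.1,-0.1483,-0.205,0,0,-0.0318,1],[-0.1433,-0.2133,-0.205,0,0,-0.0477,1],[-0.1867,-0.2783,-0.205,0,0,-0.0637,1],[-0.23,-0.3433,-0.205,0,0,-0.0796,1],[-0.2733,-0.4067,-0.205,0,0,-0.0955,1],[-0.3167,-0.47,-0.205,0,0,-0.1114,1],[-0.3533,-0.525,-0.205,0,0,-0.1273,1],[-0.37,-0.55,-0.205,0,0,-0.1394,1]]
  ]
}}

```text
time_s: 31.05
ee_pos: [0.6219, -0.0347, 0.1291]
eef_rot: [-3.141, -0.0, 3.109]
force: [0.1, 1.1, -1.5]
grip_width: 0.0375
grip_force: 25.0
```

```bash
python3 -c "
from h import *
c,s=np.cos(-.03),np.sin(-.03)
go(.620+.0235*c,-.202+.0235*s,.13,3.11)"
```

```text
shift [ -27.  -167.2   -0.8] turn [-0.    -0.    -0.001] now [ 0.6219 -0.0347  0.1291] yaw 3.109 t 31.05
```

Scaled: -166 mm / 600 = -0.2767, -164 mm / 600 = -0.2733.

Request:
{"op": "arm_command", "data": {
  "plan": [
    [[-0.0083,-0.05,0,0,0,0,1],[-0.02,-0.1167,0,0,0,0,1],[-0.03,-0.1833,0,0,0,0,1],[-0.04,-0.2417,0,0,0,0,1],[-0.045,-0.2733,0,0,0,0,1],[-0.045,-0.2767,0.0167,0,0,0,1],[-0.045,-0.2767,0.0667,0,0,0,1],[-0.045,-0.2767,0.1167,0,0,0,1],[-0.045,-0.2767,0.1317,0,0,0,1],[-0.045,-0.2767,0.1317,0,0,0,1],[-0.045,-0.2767,0.1317,0,0,0,1]]
  ]
}}

```text
time_s: 32.15
ee_pos: [0.6444, -0.1977, 0.0518]
eef_rot: [-3.141, 0.001, 3.11]
force: [-0.4, -0.3, -0.8]
grip_width: 0.0378
grip_force: 25.0
```

```bash
python3 -c "
from h import *
c,s=np.cos(-.03),np.sin(-.03)
go(.620+.0235*c,-.202+.0235*s,.011,3.11)"
```

```text
shift [ 0.8 -5.  40.8] turn [-0.     0.001  0.   ] now [ 0.6444 -0.1977  0.0518] yaw 3.11 t 32.15
```

Scaled: 41 mm / 600 = 0.0683, 40 mm / 600 = 0.0667.

Request:
{"op": "arm_command", "data": {
  "plan": [
    [[0.0017,-0.0067,0.03,0,0,0,1],[0.0017,-0.0067,0.0533,0,0,0,1],[0.0017,-0.0067,0.0633,0,0,0,1],[0.0017,-0.0067,0.0667,0,0,0,1],[0.0017,-0.0067,0.0683,0,0,0,1],[0.0017,-0.0067,0.0683,0,0,0,1],[0.0017,-0.0067,0.0683,0,0,0,0],[0.0017,-0.0067,0.0683,0,0,0,-0.3],[0.0017,-0.0067,0.0683,0,0,0,-0.3],[0.0017,-0.0067,0.0683,0,0,0,-0.3],[0.0017,-0.0067,0.0683,0,0,0,-0.3]]
  ]
}}

```text
time_s: 33.25
ee_pos: [0.6426, -0.2021, 0.0095]
eef_rot: [-3.142, 0.0, 3.11]
force: [0.0, 0.1, 0.0]
grip_width: 0.0611
grip_force: 0.0
```

Scaled: -160 mm / 600 = -0.2667, -140 mm / 600 = -0.2333.

Request:
{"op": "arm_command", "data": {
  "plan": [
    [[0,0,-0.0167,0,0,0,-0.3],[0,0,-0.0667,0,0,0,-0.3],[0,0,-0.1333,0,0,0,-0.3],[0,0,-0.2083,0,0,0,-0.3],[0,0,-0.2667,0,0,0,-0.3],[0,-0.0833,-0.2667,0,0,0,-0.3],[0,-0.1667,-0.2667,0,0,0,-0.3],[0,-0.2333,-0.2667,0,0,0,-0.3],[0,-0.2333,-0.2667,0,0,0,-0.3],[0,-0.2333,-0.2667,0,0,0,-0.3]]
  ]
}}

```text
time_s: 34.25
ee_pos: [0.6378, -0.3426, 0.1697]
eef_rot: [3.141, -0.0, 3.108]
force: [1.2, 0.7, 0.0]
grip_width: 0.0611
grip_force: 0.0
```

Run:
```python
from h import *
im,d=shot('scene');cv2.imwrite('pics/s6.png',cv2.resize(im[180:360,240:440],None,fx=3,fy=3));P=cloud('scene',d)
for x,y,r,h in((.4688,-.1089,.015,.066),(.4351,-.3527,.0205,.09),(.4668,-.2356,.0205,.09)):
    print(fit(P,x,y,r,.03,h-.006))
q=P[(abs(P[...,0]-.62)<.035)&(abs(P[...,1]+.202)<.05)];print('tray top z',np.nanpercentile(q[:,2],[50,90,99]))
print(ctrl.get_obs())
```

```text
(122, array([ 0.47  , -0.1082]))
(383, array([ 0.436 , -0.3534]))
(337, array([ 0.4666, -0.237 ]))
tray top z [0.00354665 0.02023206 0.02349582]
{'time_s': 34.3, 'qpos': array([-5.42068271e-01,  7.33158790e-01,  9.61643936e-01,  2.22691018e-04,
        1.44665764e+00, -2.08112780e+00]), 'joint_vel': array([ 0.02229733, -0.01056556,  0.00915928,  0.00154871, -0.00141598,
        0.00060001]), 'tau': array([-2.35265225e+00, -7.62228942e+01, -3.69134223e+01, -1.23323486e-01,
        6.96150446e-02, -4.11462807e-02]), 'ee_pos': array([ 0.63820107, -0.34155841,  0.16983616]), 'eef_rot': array([3.14146445e+00, 2.23369958e-04, 3.10982828e+00]), 'force': array([-0.56070733,  0.38041289,  0.02923376]), 'moment': array([0.04735164, 0.03133059, 0.00775182]), 'grip_force': 0.0, 'grip_width': 0.060864557277729006}
```

View pics/s6.png

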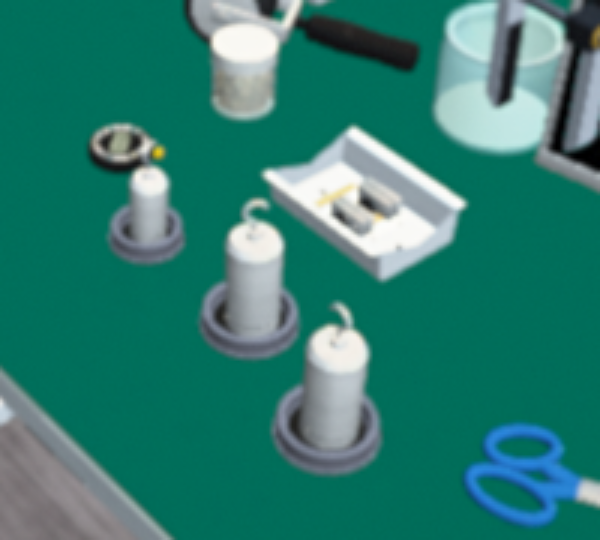

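The weights stand upright at (149,215), (254,280) and (336,390). Both clamps lie flat side by side at (352,215) and (380,197), and the pot and timer haven't moved. Handing in.

```bash
python3 -c "
from h import *
print(ctrl.hand_in())"
```

```text
the job is handed in; nothing more can be done
None
```

I handed the job in at about 34 s. In the last pictures all three weights stood upright in their holders and both clamps lay flat side by side in the tray, with the pot and stopwatch where they were; the hand-in call returned no verdict.

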